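Take the service plug out from behind the brake parts and put it on the lock-out rest

TASK

Get the low black service plug that lies on the aluminium carrier behind a row of three tall brake parts: first stand all three parts (pump motor, relay, accumulator) upright in the empty steel side tray, then lay the plug flat, centred and lengthwise between the two end cheeks of the lock-out rest. Only when the plug is there, stand each of the three parts back upright on the carrier, each exactly where it stood at the start. Keep the parts from tipping over and leave the jar, the wrench and the ring alone.

Things in the scene. Friction and masses are not known exactly. Their poses are not given: they have to be found in the camera images.
- motor: Pump motor: plain upright round aluminium cylinder, 42 mm diameter, 110 mm tall, dark bands, about 0.5 kg. Loose, stands in the row on the carrier. Origin at the centre of its underside, z up.
- relay: Relay: upright square grey plastic block, 42 x 42 mm, 95 mm tall, two brass studs on top, about 0.3 kg. Loose, stands in the row on the carrier, its sides nearly parallel to the carrier's. Origin at the centre of its underside, z up, x and y normal to its sides.
- accumulator: Pressure accumulator: bottle-shaped steel part, dark body 42 mm in diameter up to 55 mm, shoulder tapering to a bright straight neck 22 mm in diameter from 70 to 113 mm height, about 0.45 kg. Loose, stands in the row on the carrier. Origin at the centre of its underside, z up.
- service_plug: Service plug: low black plastic bar with two copper pads on top, 36 mm (its x) by 90 mm (its y), 30 mm high, with a 36 x 40 mm raised middle 38 mm high, about 0.2 kg; same seen from either end. Loose, lies on the carrier behind the row (towards the carrier's +x) and along it, gap 6 to 25 mm. Take it across its 36 mm width. Origin at the centre of its underside, z up.
- carrier: Fixed aluminium plate, 180 mm (its x) by 210 mm (its y), floor 6 mm above the work surface, with 14 mm high rims (from the work surface) on both sides and at the far edge (+x); open at the near edge. The row of three parts stands along its y at about x = -32 mm, y = -58, 0 and +58 mm (which part is in which place changes); the plug lies at about x = +23 mm. Origin at the centre of its underside.
- side_tray: Fixed shallow open steel tray, empty at the start, 160 mm (its x) by 210 mm (its y), 18 mm high, walls and floor 4 mm thick. Room for the three parts side by side. Origin at the centre of its underside.
- lockout_rest: Lock-out rest: fixed grey plastic plate, 110 mm (its x) by 150 mm (its y), top face 8 mm above the work surface, with two black end cheeks at y = +-61 mm (114 mm clear between them, 46 mm long, tops 32 mm above the work surface). The plug lies centred between them, its long side along the rest's y. Origin at the centre of its underside.
- grease_jar: Bystander: white jar with black lid, 60 mm diameter, 75 mm high, beyond the work. Leave alone. Origin at the centre of its underside.
- wrench: Bystander: steel wrench 190 mm long, lying beyond the work. Leave alone. Origin under it, its length along its x.
- hub_ring: Bystander: steel ring, 90 mm outside, 60 mm inside, 22 mm high, lying beyond the work. Leave alone. Origin at the centre of its underside.

How it is judged:
By the outcome, as a careful person would: the job done as asked, in the order asked, and still so for the second after the job is handed in, with the robot touching nothing.
It also fails if it takes over 147 s, if anything falls off the work surface, if the arm or the gripper's body presses on something with over 40 N, if the wrist force passes 120 N, or if a joint passes its speed limit or range.

ROBOT

A 6-joint arm with a two-finger parallel gripper is mounted at the origin on the work surface. World frame = base frame: x ahead of the robot, y to its left, z up, the work surface at z = 0. Lengths are in m, angles in rad, forces in N, time in s.
With the tool pointing down it reaches from about 0.3 to 0.775 m from the base axis. Payload 14.6 kg.
Tool frame: the origin (TCP) lies at the very end of the fingers, on their centre line; the grasp point (between the pads) lies 19 mm behind it; z points along the fingers, y is the line along which they close (so a half turn about z gives the same grasp; the last joint's range is limited). The gripper opens to 94 mm and grips with 3 to 60 N. Pads are 16 mm wide; open, the fingers measure 119 mm over their backs; the gripper's body (75 mm by 177 mm) begins 78 mm behind the grasp point.
Start: joints at [1.055, 0.3, 1.521, -0, 1.321, -0.067], TCP at [0.239, 0.496, 0.205] pointing down, gripper open.
Joint ranges: [-3.03, 3.03], [-0.79, 2.21], [0.23, 2.52], [-1.04, 4.18], [0, 3.07], [-2.55, 2.55]. Speed limits (rad/s): [2.22, 2.22, 2.57, 3.14, 3.14, 3.14].

INTERFACE

Orientations are given as [roll, pitch, yaw] about the fixed x, y, z axes, in that order (R = Rz(yaw) Ry(pitch) Rx(roll)).
In Python, from station import status, vision, order, silhouettes gives the robot as it stands. The module is installed in compiled form; this text tells all that it offers.
- The arm moves only by the shell command python3 -m pendant 'ROWS' [FORCE]. ROWS is JSON, one flat list of numbers, 7 for each row, row after row: the shift along the tool's x, y, z in units of 500 mm (1.0 is 500 mm), then the turn, a rotation vector about the tool's x, y, z in units of 90 degrees (1.0 is 90 degrees), then the opening, from -1 (shut) to 1 (fully open). A call has 1 to 12 rows; each row is the pose to reach, as a shift and turn from the pose commanded when the call began, along the tool's axes at that moment; what a row does not reach only later rows make up. A row lasts 1/10 s, in which the tool goes at most 50 mm and 8.59 degrees, less where a joint would pass 70% of its speed; a pose out of reach is approached as far as the arm can. A call with a number of a shift or a turn outside -1 to 1 is refused whole. A call with a gripper value outside its range is refused whole. The fingers move at their own pace and stop on an object; FORCE is the grip in N (left out, the last holds). Time passes only in rows, so rows that repeat a pose let the fingers close. It gives the time, the measured TCP pose, the force, the opening and the grip force at its end, in the units of the state.
- status.get_obs(): the state, without advancing time (a new reading comes with each control period).
- vision.camera(name): name is "side" or "top" or "wrist"; returns a dict with "pixels" (400x640x3 uint8, red, green, blue), "K" (3x3 intrinsics, pixels), "k1" (the pictures are not rectified: a ray, as slopes to the right and down, at radius r is drawn at 1 + k1 r^2 times it, then the intrinsics apply), "R" (3x3) and "t" (3): a world point X has camera coordinates R X + t. Camera axes: x right, y down, z forward; pixel columns grow to the right and rows downward; lengths in m; the calibration is good to about 2 mm. A picture is of the moment at which its call begins. There is no depth.
- order.hand_in(): hands the job in; it is judged then, once.
Trained networks look in a picture, given as the dict that the camera call returned (one of the last four; its "shot" number tells which), for a name from the list of things; names that differ only in an ending like _2 or _b are one class to them, and where a whole thing is asked for, a point or a joint stands for the part that bears it (a point fixed in the world has none). Each returns a list of dicts, best first, with "score" (0 to 1); they miss things now and then, are a little off and sometimes report something else, mostly with a low value. They report only what shows in the picture. A call takes as long as a camera call.
- silhouettes(target, picture): "region" (400x640 bool, what is visible of it) and "extent" ([left, top, right, bottom] in pixels, round what is visible of it).
The state is a dict: "time_s": time; "qpos": joint angles; "joint_vel": joint speeds; "tau": joint torques, N m; "ee_pos": TCP position; "eef_rot": TCP orientation; "force": force on the tool from outside, world axes, zero at the start; "moment": the same for the moment, N m; "grip_width": finger opening in m; "grip_force": force on a finger pad.
Only numpy, scipy, OpenCV 4.12 (cv2) and the standard library are available. Lean on these libraries where they do the work, as an engineer would, in place of code of your own. Each camera call takes 0.05 s, during which the arm holds its last target. There are 200 camera calls.

## Working session

There is one attempt and no reset: what is moved stays moved. The work goes in short steps, Python scripts to look and compute and a shell command to move; the robot and the scene stay as the last step left them, time stands still between calls to the robot, and variables do not carry over. Pictures are saved under pics/ and viewed, at most 14 in all, crops included, and the job is handed in when it is done.

```bash
mkdir -p pics
cat > h.py <<'E'
import numpy as np, cv2
from station import status, vision, order, silhouettes
def save(p,n): cv2.imwrite('pics/'+n+'.png',cv2.cvtColor(p['pixels'],cv2.COLOR_RGB2BGR))
def proj(p,X):
    c=np.atleast_2d(X)@np.array(p['R']).T+np.array(p['t']); s=c[:,:2]/c[:,2:]
    s=s*(1+p['k1']*(s**2).sum(1,keepdims=True)); K=np.array(p['K'])
    return s@K[:2,:2].T+K[:2,2]
def ray(p,uv,z):
    K=np.array(p['K']); s0=(np.atleast_2d(uv)-K[:2,2])@np.linalg.inv(K[:2,:2]).T; s=s0.copy()
    for _ in range(20): s=s0/(1+p['k1']*(s**2).sum(1,keepdims=True))
    R=np.array(p['R']); d=np.c_[s,np.ones(len(s))]@R; C=-R.T@np.array(p['t'])
    return C+d*((z-C[2])/d[:,2])[:,None]
E
python3 - <<'E'
from h import *
print(status.get_obs())
for n in ['top','side']:
    p=vision.camera(n); save(p,n+'0'); print(n,p['K'],p['k1'],p['R'],p['t'])
    for o in ['motor','relay','accumulator','service_plug','carrier','side_tray','lockout_rest']:
        print(o,[(round(float(r['score']),2),[int(x) for x in r['extent']]) for r in silhouettes(o,p)])
E
```

```text
{'time_s': 0.0, 'qpos': array([ 1.05537383e+00,  3.00460658e-01,  1.52158807e+00,  2.55323719e-06,
        1.32068405e+00, -6.66185066e-02]), 'joint_vel': array([ 0.00079712, -0.00033542,  0.00063946,  0.00072329, -0.00150382,
        0.00111639]), 'tau': array([ 2.56388317e-03, -5.31794107e+01, -3.52744710e+01,  7.09523493e-02,
        2.43755017e-02, -1.36472077e-04]), 'ee_pos': array([0.23852054, 0.49529816, 0.2048891 ]), 'eef_rot': array([-3.14045522e+00, -7.83652269e-05,  2.69278798e+00]), 'force': array([ 0.22208713, -0.17826756,  0.02953988]), 'moment': array([-0.03513143,  0.03078819, -0.04095748]), 'grip_force': 0.0, 'grip_width': 0.0942035877734649}
top [[418.08174627   0.         316.24945996]
 [  0.         418.08174627 202.8893984 ]
 [  0.           0.           1.        ]] -0.10605646425385198 [[ 0.0065395  -0.99980867 -0.018435  ]
 [-0.9994209  -0.00591912 -0.03350861]
 [ 0.03339308  0.01864345 -0.99926839]] [-0.01173343  0.60140482  1.0853935 ]
motor [(0.87, [175, 244, 203, 264])]
relay [(0.91, [154, 239, 181, 260])]
accumulator [(0.56, [201, 245, 224, 262])]
service_plug [(0.58, [182, 222, 222, 240])]
carrier []
side_tray [(0.85, [373, 199, 459, 270])]
lockout_rest []
side [[413.06500342   0.         324.11631209]
 [  0.         413.06500342 200.66561485]
 [  0.           0.           1.        ]] -0.07861116160387865 [[-0.83005361 -0.55763832 -0.00710746]
 [-0.40857477  0.61674568 -0.67282347]
 [ 0.37957564 -0.55557562 -0.73976893]] [0.51875596 0.31219631 0.65673092]
motor [(0.85, [279, 348, 310, 397])]
relay [(0.75, [248, 379, 285, 399])]
accumulator [(0.75, [300, 323, 330, 370])]
service_plug [(0.94, [250, 324, 299, 383])]
carrier [(0.57, [196, 298, 359, 400]), (0.16, [370, 133, 472, 211])]
side_tray [(0.91, [367, 132, 472, 212])]
lockout_rest [(0.92, [315, 202, 385, 269])]
```

View pics/top0.png

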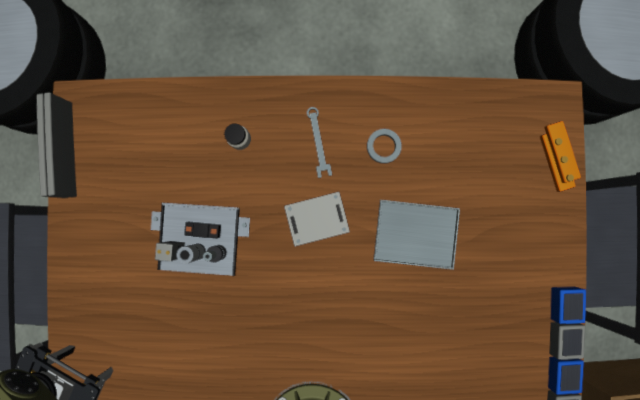

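View pics/side0.png

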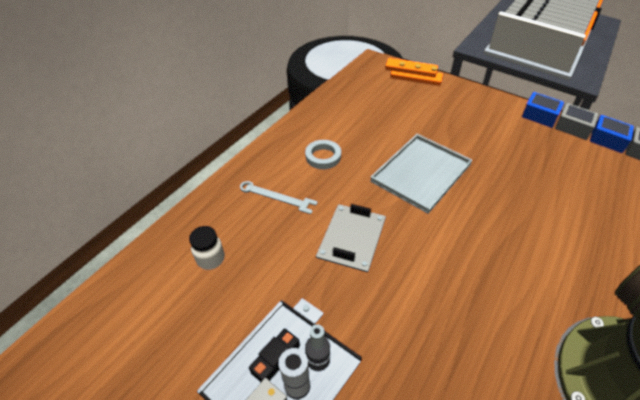

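The top view shows the carrier near (199,240), with the relay, motor and accumulator in a row at about (165,253), (187,254) and (213,254). The plug is at (202,230), the rest at (317,219) and the tray at (417,235). The side view agrees. Next I work out rough positions and move the wrist camera over the carrier.

Run:
```python
from h import *
p=vision.camera('top')
f=lambda n,uv,z: print(n,ray(p,uv,z).round(3).tolist())
f('relay',[[165,252]],.101); f('motor',[[187,254]],.116); f('acc',[[214,254]],.119); f('plug',[[202,230]],.044)
f('carrier',[[162,204],[239,207],[236,275],[159,271]],.014)
f('tray',[[381,200],[460,208],[454,270],[375,262]],.018)
f('rest',[[285,207],[340,193],[349,232],[295,245]],.008)
w=vision.camera('wrist'); save(w,'w0')
o=status.get_obs(); from scipy.spatial.transform import Rotation as Ro
R=Ro.from_euler('xyz',o['eef_rot']).as_matrix(); Rc=np.array(w['R']); C=-Rc.T@w['t']
print('tool axes\n',R.round(3),'\ncam in tool',(R.T@(C-o['ee_pos'])).round(4),'\ncam axes in tool',(R.T@Rc.T).round(3),w['K'][0][0],w['k1'])
```

```text
relay [[0.476, 0.36, 0.101]]
motor [[0.473, 0.299, 0.116]]
acc [[0.475, 0.232, 0.119]]
plug [[0.529, 0.284, 0.044]]
carrier [[0.596, 0.404, 0.014], [0.589, 0.195, 0.014], [0.411, 0.201, 0.014], [0.417, 0.41, 0.014]]
tray [[0.61, -0.177, 0.018], [0.59, -0.384, 0.018], [0.428, -0.369, 0.018], [0.449, -0.161, 0.018]]
rest [[0.59, 0.074, 0.008], [0.628, -0.07, 0.008], [0.526, -0.094, 0.008], [0.491, 0.047, 0.008]]
tool axes
 [[-0.901  0.434  0.   ]
 [ 0.434  0.901  0.   ]
 [ 0.     0.    -1.   ]] 
cam in tool [ 6.86e-02  1.00e-04 -1.79e-01] 
cam axes in tool [[-0.001 -0.971 -0.239]
 [ 1.    -0.001 -0.001]
 [ 0.    -0.239  0.971]] 322.0092893836775 0.00013715159457086543
```

View pics/w0.png

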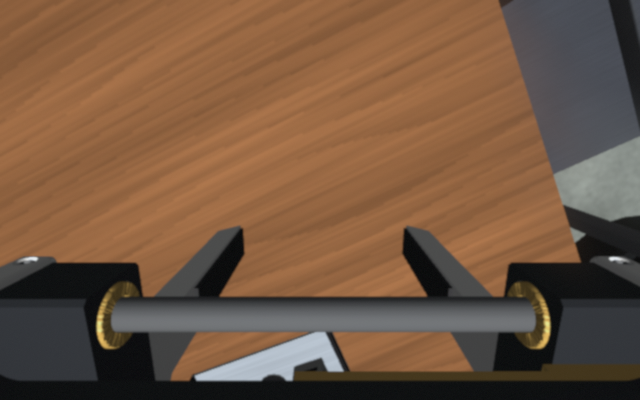

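The wrist view shows the open fingers at (220,240) and (420,240), with the carrier's corner at the bottom near (260,360). I'm moving the camera over the carrier, with the finger closing axis along carrier x.

```bash
python3 -m pendant '[-0.704,-0.242,0,0,0,0.7356,1,-0.704,-0.242,0,0,0,0.7356,1,-0.704,-0.242,0,0,0,0.7356,1,-0.704,-0.242,0,0,0,0.7356,1,-0.704,-0.242,0,0,0,0.7356,1,-0.704,-0.242,0,0,0,0.7356,1,-0.704,-0.242,0,0,0,0.7356,1,-0.704,-0.242,0,0,0,0.7356,1,-0.704,-0.242,0,0,0,0.7356,1,-0.704,-0.242,0,0,0,0.7356,1,-0.704,-0.242,0,0,0,0.7356,1,-0.704,-0.242,0,0,0,0.7356,1]' 40
python3 -m pendant '[0,0,0,0,0,0,1,0,0,0,0,0,0,1,0,0,0,0,0,0,1]'
python3 - <<'E'
from h import *
import pickle
w=vision.camera('wrist'); save(w,'wA'); d={k:w[k] for k in('pixels','K','k1','R','t')}; d['obs']=status.get_obs(); pickle.dump(d,open('refA.pkl','wb'))
print(d['obs']['ee_pos'],d['obs']['eef_rot'],d['obs']['time_s'])
s={}
for o in ['motor','relay','accumulator','service_plug','carrier']:
    r=silhouettes(o,w); print(o,[(round(float(x['score']),2),[int(v) for v in x['extent']]) for x in r])
    if r:s[o]=r[0]['region']
pickle.dump(s,open('silA.pkl','wb'))
E
```

```text
time_s: 2.1
ee_pos: [0.5026, 0.2347, 0.2056]
eef_rot: [3.141, -0.0, 1.54]
force: [0.7, -0.6, 0.1]
grip_width: 0.0942
grip_force: 0.0
time_s: 2.4
ee_pos: [0.5031, 0.234, 0.2055]
eef_rot: [3.142, -0.0, 1.538]
force: [1.0, 0.5, -0.0]
grip_width: 0.0942
grip_force: 0.0
[0.50319133 0.23392699 0.20547891] [ 3.14151881e+00 -5.44960936e-05  1.53768535e+00] 2.45
motor [(0.81, [259, 93, 312, 146]), (0.59, [274, 149, 313, 196])]
relay [(0.73, [259, 12, 316, 85])]
accumulator [(0.74, [271, 148, 315, 197])]
service_plug [(0.88, [327, 84, 365, 174])]
carrier []
```

View pics/wA.png

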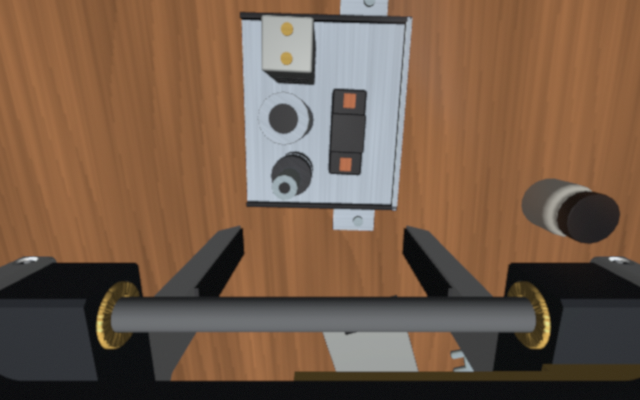

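The wrist view shows the relay's top at (288,44), the motor's top at (284,118), the accumulator's neck at (285,187), the plug at (348,131) and the carrier spanning (241,13) to (411,209). I'll fit the models to the silhouettes.

```bash
cat > fit.py <<'E'
from h import *
from scipy.optimize import minimize
a=np.linspace(0,2*np.pi,48,endpoint=False)
ring=lambda r,z: np.c_[r*np.cos(a),r*np.sin(a),0*a+z]
def box(x,y,z0,z1): return np.array([[i*x/2,j*y/2,k] for i in(-1,1) for j in(-1,1) for k in(z0,z1)])
M={'motor':[np.r_[ring(.021,0),ring(.021,.11)]],'relay':[box(.042,.042,0,.095)],
'accumulator':[np.r_[ring(.021,0),ring(.021,.055)],np.r_[ring(.021,.055),ring(.011,.07)],np.r_[ring(.011,.07),ring(.011,.113)]],
'service_plug':[box(.036,.09,0,.03),box(.036,.04,0,.038)]}
def render(o,p,q,z):
    c,s=np.cos(q[2]),np.sin(q[2]); im=np.zeros((400,640),np.uint8)
    for P in M[o]:
        X=P@np.array([[c,s,0],[-s,c,0],[0,0,1]])+[q[0],q[1],z]
        h=cv2.convexHull(proj(p,X).astype(np.float32))
        cv2.fillConvexPoly(im,np.round(h*256).astype(np.int32),255,cv2.LINE_AA,8)
    return im
def fit(o,p,sil,q0,z):
    t=cv2.GaussianBlur(sil.astype(np.float32)*255,(0,0),1)
    yaw=o in('relay','service_plug')
    def cost(v):
        q=np.r_[v[:2]/100, v[2]/10 if yaw else 0]
        return float(((cv2.GaussianBlur(render(o,p,q,z).astype(np.float32),(0,0),1)-t)**2).sum()/255**2)
    v0=np.array([q0[0]*100,q0[1]*100]+([q0[2]*10] if yaw else []))
    r=minimize(cost,v0,method='Nelder-Mead',options=dict(initial_simplex=np.vstack([v0]+[v0+.8*e for e in np.eye(len(v0))])))
    return np.r_[r.x[:2]/100, r.x[2]/10 if yaw else 0],r.fun,int(sil.sum())
E
python3 - <<'E'
from fit import *
import pickle
w=pickle.load(open('refA.pkl','rb')); S=pickle.load(open('silA.pkl','rb'))
g={'relay':[.476,.36,-.033],'motor':[.473,.3,0],'accumulator':[.475,.24,0],'service_plug':[.529,.295,-.033]}
c=ray(w,[[241,13],[411,18],[396,209],[247,206]],.014); print('carrier',c.round(4).tolist(),c.mean(0).round(4))
F={}
im=w['pixels'].copy()
for o in g:
    r=fit(o,w,S[o],g[o],.006); F[o]=r[0]; print(o,r[0].round(4),round(r[1]),r[2])
    cs,_=cv2.findContours((render(o,w,r[0],.006)>127).astype(np.uint8),0,2); cv2.drawContours(im,cs,-1,(255,0,0),1)
    cs,_=cv2.findContours(S[o].astype(np.uint8),0,2); cv2.drawContours(im,cs,-1,(0,255,0),1)
pickle.dump(F,open('fitA.pkl','wb'))
cv2.imwrite('pics/fitA.png',cv2.resize(im[:230,220:440,::-1],None,fx=2.6,fy=2.6))
E
```

```text
carrier [[0.4247, 0.4139, 0.014], [0.601, 0.4033, 0.014], [0.5896, 0.1975, 0.014], [0.4123, 0.2072, 0.014]] [0.5069 0.3055 0.014 ]
relay [ 0.4785  0.3641 -0.072 ] 82 3538
motor [0.4741 0.3057 0.    ] 32 2261
accumulator [0.4712 0.2499 0.    ] 27 1633
service_plug [ 0.5302  0.2893 -0.0714] 92 2933
```

View pics/fitA.png

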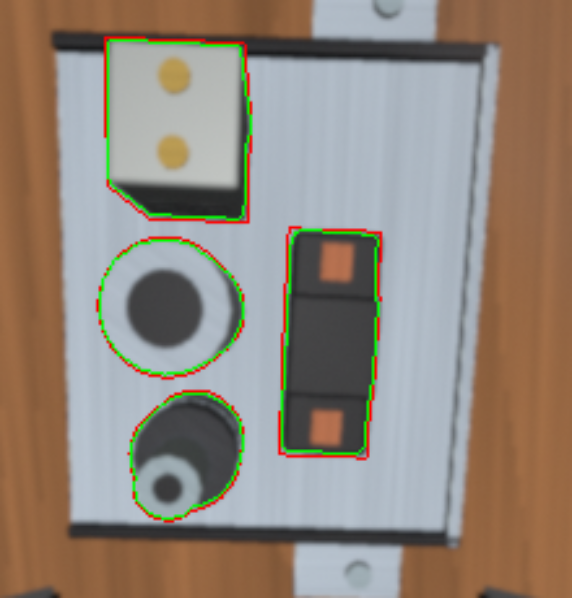

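The fits agree well with the silhouettes. I start with the accumulator, gripping it by the neck with the jaws along carrier x.

```bash
python3 -m pendant '[0.03,-0.065,0,0,0,0.024,1,0.03,-0.065,0,0,0,0.024,1,0.03,-0.065,0.06,0,0,0.024,1,0.03,-0.065,0.12,0,0,0.024,1,0.03,-0.065,0.18,0,0,0.024,1,0.03,-0.065,0.23,0,0,0.024,1,0.03,-0.065,0.249,0,0,0.024,1,0.03,-0.065,0.249,0,0,0.024,1,0.03,-0.065,0.249,0,0,0.024,1,0.03,-0.065,0.249,0,0,0.024,1]'
python3 - <<'E'
from h import *
s=vision.camera('side'); save(s,'s1'); cv2.imwrite('pics/s1.png',cv2.resize(s['pixels'][200:,150:470,::-1],None,fx=2,fy=2))
E
```

```text
time_s: 3.7
ee_pos: [0.472, 0.2501, 0.0823]
eef_rot: [3.14, -0.001, 1.5]
force: [0.9, 0.4, 0.5]
grip_width: 0.094
grip_force: 0.0
```

View pics/s1.png

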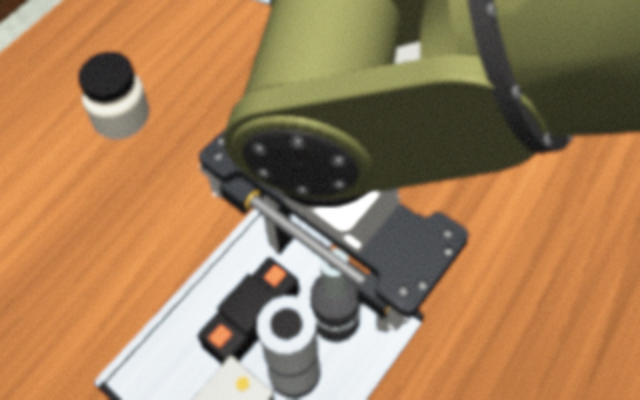

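The side view shows the accumulator's neck (about (335,260) in the crop) between the fingers and the neighbours clear. Closing and lifting a little.

```bash
python3 -m pendant '[0,0,0,0,0,0,-1,0,0,0,0,0,0,-1,0,0,0,0,0,0,-1,0,0,0,0,0,0,-1,0,0,0,0,0,0,-1,0,0,0,0,0,0,-1,0,0,0,0,0,0,-1,0,0,0,0,0,0,-1,0,0,0,0,0,0,-1,0,0,0,0,0,0,-1]' 35
python3 -m pendant '[0,0,-0.02,0,0,0,-1,0,0,-0.05,0,0,0,-1,0,0,-0.1,0,0,0,-1,0,0,-0.14,0,0,0,-1,0,0,-0.16,0,0,0,-1,0,0,-0.16,0,0,0,-1]'
```

```text
time_s: 4.75
ee_pos: [0.4712, 0.2498, 0.0809]
eef_rot: [-3.141, 0.0, 1.5]
force: [-0.2, 0.5, -0.1]
grip_width: 0.0214
grip_force: 35.0
time_s: 5.35
ee_pos: [0.4716, 0.25, 0.1621]
eef_rot: [3.14, -0.001, 1.5]
force: [0.4, -0.7, -4.9]
grip_width: 0.0213
grip_force: 35.0
```

```bash
python3 -m pendant '[-0.03,0.004,0,0,0,0,-1,-0.08,0.011,0,0,0,0,-1,-0.14,0.02,0,0,0,0,-1,-0.2,0.028,0,0,0,0,-1,-0.26,0.037,0,0,0,0,-1,-0.32,0.046,0,0,0,0,-1,-0.38,0.054,0,0,0,0,-1,-0.44,0.063,0,0,0,0,-1,-0.5,0.071,0,0,0,0,-1,-0.56,0.08,0,0,0,0,-1,-0.62,0.089,0,0,0,0,-1,-0.68,0.097,0,0,0,0,-1]'
python3 -m pendant '[-0.06,0.009,0,0,0,0,-1,-0.12,0.018,0,0,0,0,-1,-0.18,0.026,0,0,0,0,-1,-0.24,0.035,0,0,0,0,-1,-0.3,0.043,0,0,0,0,-1,-0.36,0.052,0,0,0,0,-1,-0.42,0.06,0,0,0,0,-1,-0.46,0.066,0,0,0,0,-1,-0.477,0.068,0,0,0,0,-1,-0.477,0.068,0,0,0,0,-1,-0.477,0.068,0,0,0,0,-1,-0.477,0.068,0,0,0,0,-1]'
python3 - <<'E'
from h import *
import pickle
s=vision.camera('side'); t=vision.camera('top')
cv2.imwrite('pics/s2.png',np.hstack([cv2.resize(s['pixels'][80:280,300:500,::-1],None,fx=2,fy=2),cv2.resize(t['pixels'][150:350,330:530,::-1],None,fx=2,fy=2)]))
E
```

```text
time_s: 6.55
ee_pos: [0.4945, -0.0945, 0.1597]
eef_rot: [-3.14, -0.0, 1.499]
force: [-0.0, -0.8, -3.6]
grip_width: 0.0213
grip_force: 35.0
time_s: 7.75
ee_pos: [0.5124, -0.3321, 0.1609]
eef_rot: [-3.141, -0.0, 1.501]
force: [0.8, 0.2, -3.8]
grip_width: 0.0215
grip_force: 35.0
```

View pics/s2.png

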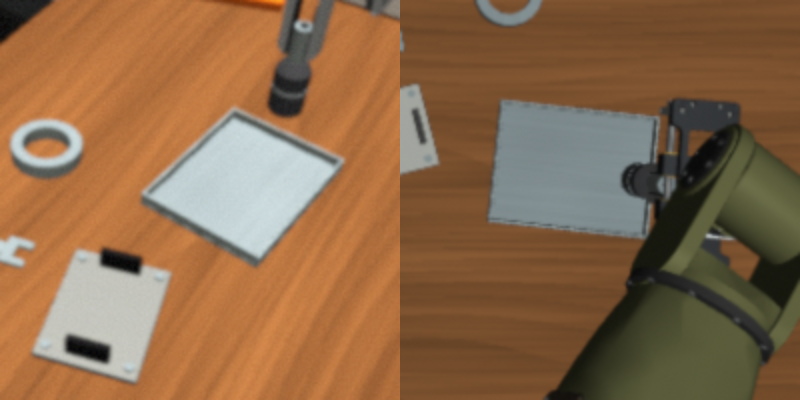

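The accumulator hangs near the right end of the tray (body at (640,180) in the right half of the picture). I'll check its position numerically before lowering.

Run:
```python
from h import *
t=vision.camera('top'); s=vision.camera('side')
print(proj(t,[[.513,-.333,.086],[.513,-.333,.004]]),proj(s,[[.513,-.333,.086],[.513,-.333,.004]]))
c=ray(t,np.array([[500,100],[658,116],[645,237],[489,221]])/2+[130,150],.018);print(c.round(3))
c2=ray(s,np.array([[235,109],[344,160],[258,265],[143,198]])/2+[300,80],.018);print(c2.round(3))
```

```text
[[448.33595548 238.79352679]
 [439.19186853 237.19333571]] [[441.15221611 133.04173474]
 [434.74008269 158.78709536]]
[[ 0.61  -0.174  0.018]
 [ 0.59  -0.382  0.018]
 [ 0.432 -0.365  0.018]
 [ 0.453 -0.16   0.018]]
[[ 0.585 -0.38   0.018]
 [ 0.43  -0.365  0.018]
 [ 0.449 -0.148  0.018]
 [ 0.604 -0.169  0.018]]
```

```bash
python3 -m pendant '[0,0,0.04,0,0,0,-1,0,0,0.08,0,0,0,-1,0,0,0.12,0,0,0,-1,0,0,0.145,0,0,0,-1,0,0,0.155,0,0,0,-1,0,0,0.16,0,0,0,-1,0,0,0.164,0,0,0,-1,0,0,0.164,0,0,0,-1,0,0,0.164,0,0,0,-1,0,0,0.164,0,0,0,-1]'
python3 -m pendant '[0,0,0,0,0,0,0,0,0,0,0,0,0,0,0,0,0,0,0,0,0.5,0,0,0,0,0,0,1,0,0,0,0,0,0,1,0,0,0,0,0,0,1,0,0,0,0,0,0,1,0,0,-0.05,0,0,0,1,0,0,-0.13,0,0,0,1,0,0,-0.2,0,0,0,1,0,0,-0.23,0,0,0,1,0,0,-0.23,0,0,0,1]'
```

```text
time_s: 8.95
ee_pos: [0.5126, -0.3332, 0.0794]
eef_rot: [3.141, 0.0, 1.5]
force: [0.2, 0.4, -4.2]
grip_width: 0.0212
grip_force: 35.0
time_s: 10.15
ee_pos: [0.5131, -0.3335, 0.1964]
eef_rot: [3.138, 0.002, 1.5]
force: [-0.2, -0.1, -0.5]
grip_width: 0.0941
grip_force: 0.0
```

```bash
python3 -m pendant '[0.07,-0.009,0,0,0,0,1,0.15,-0.02,0,0,0,0,1,0.23,-0.03,0,0,0,0,1,0.31,-0.041,0,0,0,0,1,0.39,-0.052,0,0,0,0,1,0.47,-0.062,0,0,0,0,1,0.55,-0.073,0,0,0,0,1,0.63,-0.083,0,0,0,0,1,0.71,-0.094,0,0,0,0,1,0.79,-0.105,0,0,0,0,1,0.87,-0.115,0,0,0,0,1,0.95,-0.126,0,0,0,0,1]'
python3 -m pendant '[0.08,-0.01,0,0,0,0,1,0.16,-0.021,0,0,0,0,1,0.24,-0.032,0,0,0,0,1,0.29,-0.038,0,0,0,0,1,0.319,-0.042,0,0,0,0,1,0.319,-0.042,0,0,0,0,1,0.319,-0.042,0,0,0,0,1,0.319,-0.042,0,0,0,0,1]'
```

```text
time_s: 11.35
ee_pos: [0.4826, 0.1467, 0.1926]
eef_rot: [-3.14, 0.001, 1.5]
force: [1.1, 0.7, -0.3]
grip_width: 0.0942
grip_force: 0.0
time_s: 12.15
ee_pos: [0.474, 0.3046, 0.1938]
eef_rot: [-3.141, 0.0, 1.498]
force: [-0.1, 0.1, 0.5]
grip_width: 0.0939
grip_force: 0.0
```

```bash
python3 -m pendant '[0.002,0,0.07,0,0,0,1,0.002,0,0.14,0,0,0,1,0.002,0,0.2,0,0,0,1,0.002,0,0.25,0,0,0,1,0.002,0,0.268,0,0,0,1,0.002,0,0.268,0,0,0,1,0.002,0,0.268,0,0,0,1]'
python3 -m pendant '[0,0,0,0,0,0,-1,0,0,0,0,0,0,-1,0,0,0,0,0,0,-1,0,0,0,0,0,0,-1,0,0,0,0,0,0,-1,0,0,0,0,0,0,-1,0,0,0,0,0,0,-1,0,0,0,0,0,0,-1]' 35
python3 -m pendant '[0,0,-0.02,0,0,0,-1,0,0,-0.05,0,0,0,-1,0,0,-0.1,0,0,0,-1,0,0,-0.14,0,0,0,-1,0,0,-0.16,0,0,0,-1,0,0,-0.16,0,0,0,-1]'
```

```text
time_s: 12.85
ee_pos: [0.4746, 0.3068, 0.0613]
eef_rot: [3.14, -0.001, 1.499]
force: [0.1, -0.1, 0.6]
grip_width: 0.0938
grip_force: 0.0
time_s: 13.65
ee_pos: [0.4738, 0.3068, 0.0599]
eef_rot: [-3.141, 0.0, 1.5]
force: [-1.1, 0.6, 0.6]
grip_width: 0.0416
grip_force: 35.0
time_s: 14.25
ee_pos: [0.4742, 0.307, 0.1411]
eef_rot: [3.14, -0.001, 1.5]
force: [0.6, -0.2, -5.7]
grip_width: 0.0419
grip_force: 35.0
```

```bash
python3 -m pendant '[-0.03,0.004,0,0,0,0,-1,-0.08,0.012,0,0,0,0,-1,-0.14,0.021,0,0,0,0,-1,-0.2,0.03,0,0,0,0,-1,-0.26,0.039,0,0,0,0,-1,-0.32,0.048,0,0,0,0,-1,-0.38,0.057,0,0,0,0,-1,-0.44,0.066,0,0,0,0,-1,-0.5,0.075,0,0,0,0,-1,-0.56,0.084,0,0,0,0,-1,-0.62,0.093,0,0,0,0,-1,-0.68,0.102,0,0,0,0,-1]'
python3 -m pendant '[-0.06,0.009,0,0,0,0,-1,-0.12,0.018,0,0,0,0,-1,-0.18,0.027,0,0,0,0,-1,-0.24,0.036,0,0,0,0,-1,-0.3,0.045,0,0,0,0,-1,-0.36,0.054,0,0,0,0,-1,-0.42,0.063,0,0,0,0,-1,-0.45,0.067,0,0,0,0,-1,-0.465,0.069,0,0,0,0,-1,-0.465,0.069,0,0,0,0,-1,-0.465,0.069,0,0,0,0,-1,-0.465,0.069,0,0,0,0,-1]'
python3 -m pendant '[0,0,0.04,0,0,0,-1,0,0,0.08,0,0,0,-1,0,0,0.12,0,0,0,-1,0,0,0.145,0,0,0,-1,0,0,0.155,0,0,0,-1,0,0,0.16,0,0,0,-1,0,0,0.164,0,0,0,-1,0,0,0.164,0,0,0,-1,0,0,0.164,0,0,0,-1,0,0,0.164,0,0,0,-1]'
```

```text
time_s: 15.45
ee_pos: [0.4995, -0.0377, 0.1387]
eef_rot: [-3.139, -0.0, 1.499]
force: [1.0, 0.8, -6.7]
grip_width: 0.0413
grip_force: 35.0
time_s: 16.65
ee_pos: [0.5185, -0.2693, 0.14]
eef_rot: [-3.141, -0.0, 1.501]
force: [0.6, -0.5, -5.3]
grip_width: 0.0417
grip_force: 35.0
time_s: 17.65
ee_pos: [0.5186, -0.2704, 0.0584]
eef_rot: [3.141, 0.0, 1.5]
force: [0.2, -0.1, -6.7]
grip_width: 0.0416
grip_force: 35.0
```

```bash
python3 -m pendant '[0,0,0,0,0,0,0.3,0,0,0,0,0,0,0.6,0,0,0,0,0,0,1,0,0,0,0,0,0,1,0,0,0,0,0,0,1,0,0,0,0,0,0,1,0,0,-0.05,0,0,0,1,0,0,-0.13,0,0,0,1,0,0,-0.21,0,0,0,1,0,0,-0.27,0,0,0,1,0,0,-0.276,0,0,0,1,0,0,-0.276,0,0,0,1]'
python3 -m pendant '[0.07,-0.009,0,0,0,0,1,0.15,-0.02,0,0,0,0,1,0.23,-0.031,0,0,0,0,1,0.31,-0.042,0,0,0,0,1,0.39,-0.053,0,0,0,0,1,0.47,-0.063,0,0,0,0,1,0.55,-0.074,0,0,0,0,1,0.63,-0.085,0,0,0,0,1,0.71,-0.096,0,0,0,0,1,0.79,-0.107,0,0,0,0,1,0.87,-0.117,0,0,0,0,1,0.95,-0.128,0,0,0,0,1]'
python3 -m pendant '[0.08,-0.01,0,0,0,0,1,0.16,-0.021,0,0,0,0,1,0.24,-0.032,0,0,0,0,1,0.29,-0.039,0,0,0,0,1,0.31,-0.042,0,0,0,0,1,0.31,-0.042,0,0,0,0,1,0.31,-0.042,0,0,0,0,1,0.31,-0.042,0,0,0,0,1,0.31,-0.042,0,0,0,0,1]'
```

```text
time_s: 18.85
ee_pos: [0.5185, -0.2703, 0.1962]
eef_rot: [3.141, 0.0, 1.5]
force: [-0.4, 0.0, -0.4]
grip_width: 0.094
grip_force: 0.0
time_s: 20.05
ee_pos: [0.4874, 0.2095, 0.1942]
eef_rot: [-3.139, 0.001, 1.5]
force: [1.0, -1.1, 0.8]
grip_width: 0.0944
grip_force: 0.0
time_s: 20.95
ee_pos: [0.4788, 0.3632, 0.1961]
eef_rot: [3.141, -0.0, 1.498]
force: [0.4, -0.3, 0.3]
grip_width: 0.094
grip_force: 0.0
```

```bash
python3 -m pendant '[0.001,0,0.07,0,0,0,1,0.001,0,0.14,0,0,0,1,0.001,0,0.2,0,0,0,1,0.001,0,0.25,0,0,0,1,0.001,0,0.276,0,0,0,1,0.001,0,0.276,0,0,0,1,0.001,0,0.276,0,0,0,1]'
python3 -m pendant '[0,0,0,0,0,0,-1,0,0,0,0,0,0,-1,0,0,0,0,0,0,-1,0,0,0,0,0,0,-1,0,0,0,0,0,0,-1,0,0,0,0,0,0,-1,0,0,0,0,0,0,-1,0,0,0,0,0,0,-1]' 35
python3 -m pendant '[0,0,-0.02,0,0,0,-1,0,0,-0.05,0,0,0,-1,0,0,-0.1,0,0,0,-1,0,0,-0.14,0,0,0,-1,0,0,-0.16,0,0,0,-1,0,0,-0.16,0,0,0,-1]'
```

```text
time_s: 21.65
ee_pos: [0.479, 0.3648, 0.0591]
eef_rot: [3.141, -0.001, 1.499]
force: [0.4, -0.9, 0.7]
grip_width: 0.094
grip_force: 0.0
time_s: 22.45
ee_pos: [0.4784, 0.3647, 0.0579]
eef_rot: [-3.141, 0.0, 1.5]
force: [-0.4, 0.9, 1.0]
grip_width: 0.0417
grip_force: 35.0
time_s: 23.05
ee_pos: [0.479, 0.365, 0.1398]
eef_rot: [3.139, -0.002, 1.5]
force: [-0.4, -0.6, -3.8]
grip_width: 0.0417
grip_force: 35.0
```

```bash
python3 -m pendant '[-0.03,0.004,0,0,0,0,-1,-0.08,0.012,0,0,0,0,-1,-0.14,0.021,0,0,0,0,-1,-0.2,0.03,0,0,0,0,-1,-0.26,0.039,0,0,0,0,-1,-0.32,0.048,0,0,0,0,-1,-0.38,0.057,0,0,0,0,-1,-0.44,0.066,0,0,0,0,-1,-0.5,0.075,0,0,0,0,-1,-0.56,0.084,0,0,0,0,-1,-0.62,0.093,0,0,0,0,-1,-0.68,0.102,0,0,0,0,-1]'
python3 -m pendant '[-0.06,0.009,0,0,0,0,-1,-0.12,0.018,0,0,0,0,-1,-0.18,0.027,0,0,0,0,-1,-0.24,0.036,0,0,0,0,-1,-0.3,0.045,0,0,0,0,-1,-0.36,0.055,0,0,0,0,-1,-0.41,0.063,0,0,0,0,-1,-0.44,0.068,0,0,0,0,-1,-0.454,0.07,0,0,0,0,-1,-0.454,0.07,0,0,0,0,-1,-0.454,0.07,0,0,0,0,-1,-0.454,0.07,0,0,0,0,-1]'
python3 -m pendant '[0,0,0.04,0,0,0,-1,0,0,0.08,0,0,0,-1,0,0,0.12,0,0,0,-1,0,0,0.145,0,0,0,-1,0,0,0.155,0,0,0,-1,0,0,0.16,0,0,0,-1,0,0,0.164,0,0,0,-1,0,0,0.164,0,0,0,-1,0,0,0.164,0,0,0,-1,0,0,0.164,0,0,0,-1]'
python3 - <<'E'
from h import *
s=vision.camera('side'); t=vision.camera('top')
cv2.imwrite('pics/s3.png',np.hstack([cv2.resize(s['pixels'][80:280,300:500,::-1],None,fx=2,fy=2),cv2.resize(t['pixels'][150:350,330:530,::-1],None,fx=2,fy=2)]))
E
```

```text
time_s: 24.25
ee_pos: [0.5042, 0.02, 0.1369]
eef_rot: [-3.14, 0.0, 1.499]
force: [0.2, 0.4, -4.3]
grip_width: 0.0417
grip_force: 35.0
time_s: 25.45
ee_pos: [0.5239, -0.2061, 0.138]
eef_rot: [-3.141, -0.0, 1.501]
force: [-0.5, -0.1, -3.0]
grip_width: 0.042
grip_force: 35.0
time_s: 26.45
ee_pos: [0.5241, -0.2071, 0.0564]
eef_rot: [3.141, 0.0, 1.5]
force: [-0.3, -0.6, -3.8]
grip_width: 0.042
grip_force: 35.0
```

View pics/s3.png

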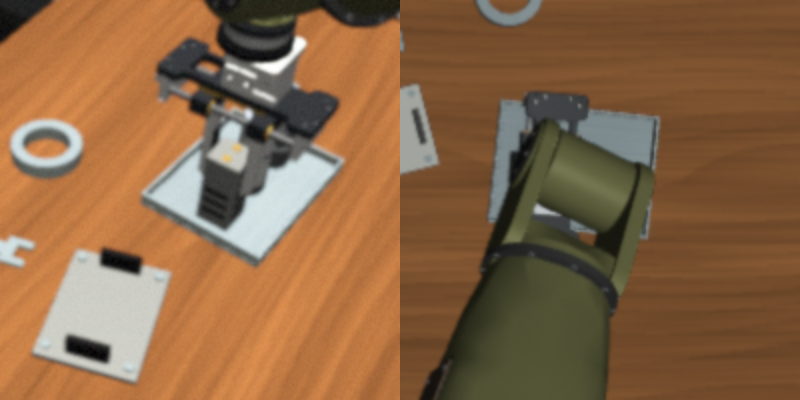

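The relay is upright in the tray at about (220,180) in the picture, with the motor behind it. I'll release it, rise, and look at the rest from above.

```bash
python3 -m pendant '[0,0,0,0,0,0,0.3,0,0,0,0,0,0,0.6,0,0,0,0,0,0,1,0,0,0,0,0,0,1,0,0,0,0,0,0,1,0,0,0,0,0,0,1,0,0,-0.05,0,0,0,1,0,0,-0.13,0,0,0,1,0,0,-0.21,0,0,0,1,0,0,-0.27,0,0,0,1,0,0,-0.28,0,0,0,1,0,0,-0.28,0,0,0,1]'
python3 -m pendant '[0.07,0.011,0,0,0,0,1,0.15,0.024,0,0,0,0,1,0.22,0.036,0,0,0,0,1,0.258,0.042,0,0,0,0,1,0.258,0.042,0,0,0,0,1,0.258,0.042,0,0,0,0,1,0.258,0.042,0,0,0,0,1,0.258,0.042,0,0,0,0,1]'
python3 - <<'E'
from h import *
w=vision.camera('wrist'); save(w,'wB'); import pickle
pickle.dump({k:w[k] for k in('pixels','K','k1','R','t')},open('refB.pkl','wb'))
r=silhouettes('lockout_rest',w); print([(x['score'],x['extent']) for x in r])
if r:
    m=r[0]['region'].astype(np.uint8); cs,_=cv2.findContours(m,0,2); c=max(cs,key=cv2.contourArea)
    q=cv2.boxPoints(cv2.minAreaRect(c)); print(q, ray(w,q,.008).round(4))
E
```

```text
time_s: 27.75
ee_pos: [0.5241, -0.2071, 0.1964]
eef_rot: [3.14, 0.0, 1.5]
force: [-0.9, 0.2, 0.5]
grip_width: 0.094
grip_force: 0.0
time_s: 28.55
ee_pos: [0.5538, -0.0808, 0.1956]
eef_rot: [-3.141, -0.0, 1.498]
force: [-0.9, 0.3, 0.3]
grip_width: 0.0938
grip_force: 0.0
[(0.66, [253.7, 31.7, 388.7, 194.6])]
[[252.4       62.199997]
 [351.1       29.299995]
 [395.9      163.69997 ]
 [297.19998  196.59998 ]] [[ 0.489   0.0533  0.008 ]
 [ 0.5951  0.0774  0.008 ]
 [ 0.6387 -0.0659  0.008 ]
 [ 0.5229 -0.096   0.008 ]]
```

View pics/wB.png

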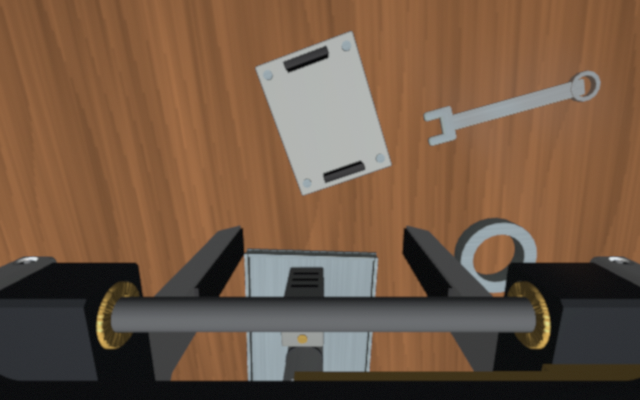

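The picture shows the rest with corners at (257,68), (351,32), (390,165) and (303,194), its cheeks at (306,58) and (344,171), and the tray parts at the bottom. I'll fit its pose.

Run:
```python
from fit import *
import fit as f, pickle
w=pickle.load(open('refB.pkl','rb'))
c=ray(w,[[257,68],[351,32],[390,165],[303,194]],.008); print(c.round(4).tolist(),c.mean(0))
f.M['service_plug']=[box(.11,.15,0,.008)]+[box(.046,.008,.008,.032)+[0,y,0] for y in(-.061,.061)]
hsv=cv2.cvtColor(w['pixels'],cv2.COLOR_RGB2HSV)
m=((hsv[...,1]<60)).astype(np.uint8); m[:, :240]=0;m[:,405:]=0;m[205:]=0;m[:20]=0
m=cv2.morphologyEx(m,cv2.MORPH_CLOSE,np.ones((9,9)))
print(m.sum())
q,e,n=fit('service_plug',w,m>0,[.559,-.011,.26],0); print(q,e,n)
# cheeks dark pixel centroid check
g=w['pixels'].max(2)<70; g[:, :250]=0; g[:,400:]=0; g[200:]=0
k,l,st,ce=cv2.connectedComponentsWithStats(g.astype(np.uint8)); 
cc=[ce[i] for i in range(1,k) if st[i,4]>80]; print(cc,proj(w,[[q[0]+s*-.061*np.sin(q[2]),q[1]+s*.061*np.cos(q[2]),.022] for s in(1,-1)]))
from scipy.spatial.transform import Rotation as Ro
print('relative plug->rest dyaw',q[2]+.0714)
```

```text
[[0.4932, 0.0472, 0.008], [0.5949, 0.0749, 0.008], [0.632, -0.0669, 0.008], [0.5299, -0.0934, 0.008]] [ 0.56248606 -0.00955867  0.008     ]
13917
[ 0.56207154 -0.00944556  0.25870138] 121.21247863769531 13917
[array([306.5       ,  59.12061404]), array([343.39513678, 170.96960486])] [[306.00225996  59.31777884]
 [343.35586741 171.66466506]]
relative plug->rest dyaw 0.3301013847181776
```

```bash
python3 -m pendant '[0.07,-0.009,0,0,0,0,0.4,0.15,-0.02,0,0,0,0,0.4,0.23,-0.031,0,0,0,0,0.4,0.31,-0.042,0,0,0,0,0.4,0.39,-0.053,0,0,0,0,0.4,0.47,-0.063,0,0,0,0,0.4,0.55,-0.074,0,0,0,0,0.4,0.63,-0.085,0,0,0,0,0.4,0.7,-0.095,0,0,0,0,0.4,0.735,-0.0995,0,0,0,0,0.4,0.735,-0.0995,0,0,0,0,0.4,0.735,-0.0995,0,0,0,0,0.4]'
python3 -m pendant '[0,0,0,0,0,0,0.4,0,0,0,0,0,0,0.4]'
```

```text
time_s: 29.85
ee_pos: [0.5308, 0.2894, 0.1958]
eef_rot: [-3.141, 0.0, 1.499]
force: [0.8, -0.6, -0.1]
grip_width: 0.0659
grip_force: 0.0
time_s: 30.05
ee_pos: [0.531, 0.2891, 0.1961]
eef_rot: [3.141, 0.0, 1.498]
force: [-0.2, -0.2, -0.7]
grip_width: 0.0658
grip_force: 0.0
```

```bash
python3 -m pendant '[0,-0.001,0.07,0,0,0,0.4,0,-0.001,0.14,0,0,0,0.4,0,-0.001,0.21,0,0,0,0.4,0,-0.001,0.27,0,0,0,0.4,0,-0.001,0.31,0,0,0,0.4,0,-0.001,0.34,0,0,0,0.4,0,-0.001,0.36,0,0,0,0.4,0,-0.001,0.364,0,0,0,0.4,0,-0.001,0.364,0,0,0,0.4]'
python3 -m pendant '[0,0,0,0,0,0,-1,0,0,0,0,0,0,-1,0,0,0,0,0,0,-1,0,0,0,0,0,0,-1,0,0,0,0,0,0,-1,0,0,0,0,0,0,-1,0,0,0,0,0,0,-1]' 35
python3 -m pendant '[0,0,-0.02,0,0,0,-1,0,0,-0.06,0,0,0,-1,0,0,-0.12,0,0,0,-1,0,0,-0.18,0,0,0,-1,0,0,-0.2,0,0,0,-1,0,0,-0.2,0,0,0,-1]'
```

```text
time_s: 30.95
ee_pos: [0.5304, 0.2903, 0.0145]
eef_rot: [3.141, -0.0, 1.499]
force: [0.2, -0.2, 0.3]
grip_width: 0.0657
grip_force: 0.0
time_s: 31.65
ee_pos: [0.5302, 0.2904, 0.0142]
eef_rot: [3.141, -0.0, 1.5]
force: [-1.7, -0.9, 4.6]
grip_width: 0.036
grip_force: 35.0
time_s: 32.25
ee_pos: [0.5305, 0.2905, 0.1151]
eef_rot: [3.14, -0.001, 1.5]
force: [-0.3, 0.2, -2.4]
grip_width: 0.0355
grip_force: 35.0
```

```bash
python3 -m pendant '[-0.03,0.005,0,0,0,-0.01,-1,-0.08,0.014,0,0,0,-0.03,-1,-0.14,0.025,0,0,0,-0.05,-1,-0.2,0.035,0,0,0,-0.07,-1,-0.26,0.046,0,0,0,-0.09,-1,-0.32,0.057,0,0,0,-0.115,-1,-0.38,0.067,0,0,0,-0.14,-1,-0.44,0.078,0,0,0,-0.16,-1,-0.5,0.088,0,0,0,-0.18,-1,-0.55,0.097,0,0,0,-0.2,-1,-0.592,0.1047,0,0,0,-0.21,-1,-0.592,0.1047,0,0,0,-0.21,-1]'
python3 -m pendant '[0,0,0,0,0,0,-1,0,0,0,0,0,0,-1,0,0,0,0,0,0,-1]'
python3 - <<'E'
from h import *
s=vision.camera('side')
w=vision.camera('wrist')
cv2.imwrite('pics/s4.png',np.hstack([cv2.resize(s['pixels'][160:300,270:430,::-1],None,fx=2.5,fy=2.5),cv2.resize(w['pixels'][200:340,240:400,::-1],None,fx=2.5,fy=2.5)]))
E
```

```text
time_s: 33.45
ee_pos: [0.5606, -0.0107, 0.1121]
eef_rot: [-3.139, -0.001, 1.827]
force: [0.4, 0.1, -2.0]
grip_width: 0.0358
grip_force: 35.0
time_s: 33.75
ee_pos: [0.5611, -0.0078, 0.1136]
eef_rot: [-3.141, -0.0, 1.83]
force: [-0.8, -0.6, -2.6]
grip_width: 0.0359
grip_force: 35.0
```

View pics/s4.png

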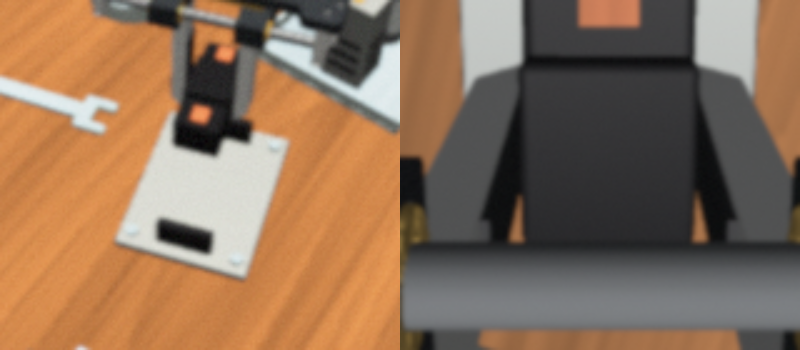

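The plug hangs aligned over the rest, with the side and wrist views agreeing. Lowering and releasing.

```bash
python3 -m pendant '[0,0.001,0.04,0,0,0,-1,0,0.001,0.09,0,0,0,-1,0,0.001,0.13,0,0,0,-1,0,0.001,0.16,0,0,0,-1,0,0.001,0.18,0,0,0,-1,0,0.001,0.188,0,0,0,-1,0,0.001,0.192,0,0,0,-1,0,0.001,0.195,0,0,0,-1,0,0.001,0.195,0,0,0,-1,0,0.001,0.195,0,0,0,-1]'
python3 -m pendant '[0,0,0,0,0,0,-0.1,0,0,0,0,0,0,0.1,0,0,0,0,0,0,0.4,0,0,0,0,0,0,0.4,0,0,0,0,0,0,0.4,0,0,-0.05,0,0,0,0.4,0,0,-0.13,0,0,0,0.4,0,0,-0.21,0,0,0,0.4,0,0,-0.29,0,0,0,0.4,0,0,-0.36,0,0,0,0.4,0,0,-0.36,0,0,0,0.4]'
```

```text
time_s: 34.85
ee_pos: [0.562, -0.0086, 0.0169]
eef_rot: [3.141, 0.0, 1.829]
force: [-0.5, 1.0, -1.6]
grip_width: 0.0359
grip_force: 35.0
time_s: 35.95
ee_pos: [0.5634, -0.0087, 0.2015]
eef_rot: [3.134, 0.003, 1.83]
force: [0.3, 0.3, 0.1]
grip_width: 0.0656
grip_force: 0.0
```

```bash
python3 -m pendant '[-0.05,-0.02,0,0,0,0.08,1,-0.1,-0.04,0,0,0,0.16,1,-0.135,-0.054,0,0,0,0.21,1,-0.135,-0.054,0,0,0,0.21,1,-0.135,-0.054,0,0,0,0.21,1,-0.135,-0.054,0,0,0,0.21,1,-0.135,-0.054,0,0,0,0.21,1]'
python3 - <<'E'
from fit import *
w=vision.camera('wrist'); r=silhouettes('service_plug',w); print([(x['score'],x['extent']) for x in r])
q,e,n=fit('service_plug',w,r[0]['region'],[.562,-.0094,.2587],.008); print(q,e,n)
d=q[:2]-[.5621,-.0094]; a=.2587; print('in rest frame mm',1e3*np.array([d@[np.cos(a),np.sin(a)],d@[-np.sin(a),np.cos(a)]]))
cv2.imwrite('pics/wC.png',cv2.resize(w['pixels'][:220,220:440,::-1],None,fx=2.5,fy=2.5))
E
```

```text
time_s: 36.65
ee_pos: [0.553, -0.0799, 0.1963]
eef_rot: [-3.141, -0.0, 1.502]
force: [-0.0, -0.5, -0.0]
grip_width: 0.094
grip_force: 0.0
[(0.81, [296.8, 66.2, 357.6, 164.1])]
[ 0.5621835  -0.00951749  0.25081957] 46.45097351074219 3275
in rest frame mm [ 0.05066259 -0.13494334]
```

View pics/wC.png

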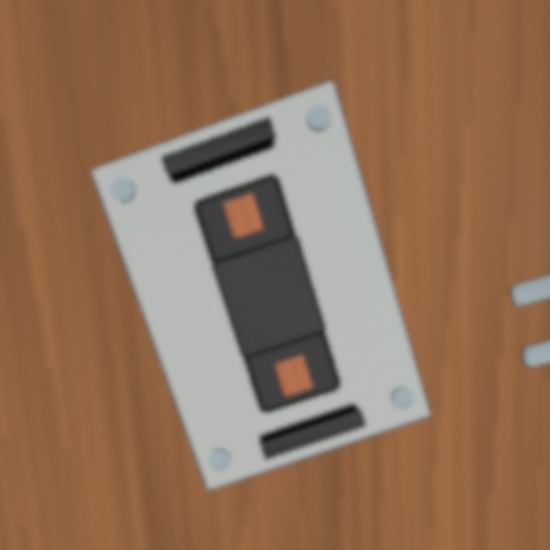

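The plug lies centred on the rest: the fit error is under 0.2 mm, and the picture shows equal gaps to the cheeks. Now the relay goes back.

```bash
python3 -m pendant '[-0.07,-0.011,0,0,0,0.001,1,-0.14,-0.022,0,0,0,0.001,1,-0.21,-0.033,0,0,0,0.001,1,-0.258,-0.0397,0,0,0,0.001,1,-0.258,-0.0397,0,0,0,0.001,1,-0.258,-0.0397,0,0,0,0.001,1,-0.258,-0.0397,0,0,0,0.001,1,-0.258,-0.0397,0,0,0,0.001,1]'
python3 -m pendant '[0,0,0,0,0,0,1,0,0,0,0,0,0,1]'
```

```text
time_s: 37.55
ee_pos: [0.5242, -0.207, 0.1965]
eef_rot: [3.142, -0.0, 1.499]
force: [-0.3, -0.3, 0.2]
grip_width: 0.0942
grip_force: 0.0
time_s: 37.75
ee_pos: [0.524, -0.2076, 0.1965]
eef_rot: [3.142, -0.0, 1.499]
force: [0.5, -1.2, 0.6]
grip_width: 0.0942
grip_force: 0.0
```

```bash
python3 -m pendant '[0.001,0,0.07,0,0,0,1,0.001,0,0.14,0,0,0,1,0.001,0,0.21,0,0,0,1,0.001,0,0.26,0,0,0,1,0.001,0,0.28,0,0,0,1,0.001,0,0.28,0,0,0,1,0.001,0,0.28,0,0,0,1]'
python3 -m pendant '[0,0,0,0,0,0,-1,0,0,0,0,0,0,-1,0,0,0,0,0,0,-1,0,0,0,0,0,0,-1,0,0,0,0,0,0,-1,0,0,0,0,0,0,-1,0,0,0,0,0,0,-1,0,0,0,0,0,0,-1]' 35
python3 -m pendant '[0,0,-0.02,0,0,0,-1,0,0,-0.05,0,0,0,-1,0,0,-0.1,0,0,0,-1,0,0,-0.14,0,0,0,-1,0,0,-0.164,0,0,0,-1,0,0,-0.164,0,0,0,-1]'
```

```text
time_s: 38.45
ee_pos: [0.5246, -0.2077, 0.0577]
eef_rot: [3.14, 0.001, 1.498]
force: [-0.5, -0.1, -0.3]
grip_width: 0.0939
grip_force: 0.0
time_s: 39.25
ee_pos: [0.5239, -0.2075, 0.0564]
eef_rot: [-3.142, 0.0, 1.498]
force: [-0.2, -0.1, 0.3]
grip_width: 0.0417
grip_force: 35.0
time_s: 39.85
ee_pos: [0.5245, -0.2077, 0.14]
eef_rot: [3.139, 0.001, 1.498]
force: [-0.3, 0.4, -3.7]
grip_width: 0.0418
grip_force: 35.0
```

```bash
python3 -m pendant '[0.03,-0.004,0,0,0,0,-1,0.08,-0.012,0,0,0,0,-1,0.14,-0.021,0,0,0,0,-1,0.2,-0.03,0,0,0,0,-1,0.26,-0.039,0,0,0,0,-1,0.32,-0.048,0,0,0,0,-1,0.38,-0.057,0,0,0,0,-1,0.44,-0.066,0,0,0,0,-1,0.5,-0.075,0,0,0,0,-1,0.56,-0.084,0,0,0,0,-1,0.62,-0.093,0,0,0,0,-1,0.68,-0.102,0,0,0,0,-1]'
python3 -m pendant '[0.06,-0.009,0,0,0,0,-1,0.12,-0.018,0,0,0,0,-1,0.18,-0.027,0,0,0,0,-1,0.24,-0.036,0,0,0,0,-1,0.3,-0.045,0,0,0,0,-1,0.36,-0.055,0,0,0,0,-1,0.41,-0.063,0,0,0,0,-1,0.44,-0.068,0,0,0,0,-1,0.454,-0.07,0,0,0,0,-1,0.454,-0.07,0,0,0,0,-1,0.454,-0.07,0,0,0,0,-1,0.454,-0.07,0,0,0,0,-1]'
python3 -m pendant '[0,0,0,0,0,0,-1,0,0,0,0,0,0,-1,0,0,0,0,0,0,-1]'
```

```text
time_s: 41.05
ee_pos: [0.4965, 0.137, 0.1372]
eef_rot: [-3.14, 0.0, 1.498]
force: [0.8, -0.3, -3.8]
grip_width: 0.0424
grip_force: 35.0
time_s: 42.25
ee_pos: [0.4796, 0.3634, 0.1385]
eef_rot: [-3.142, 0.0, 1.497]
force: [0.4, 0.4, -3.7]
grip_width: 0.0417
grip_force: 35.0
time_s: 42.55
ee_pos: [0.4795, 0.364, 0.1385]
eef_rot: [3.142, -0.0, 1.498]
force: [0.2, -0.6, -3.7]
grip_width: 0.042
grip_force: 35.0
```

```bash
python3 -m pendant '[0.001,-0.002,0.04,0,0,0,-1,0.001,-0.002,0.08,0,0,0,-1,0.001,-0.002,0.12,0,0,0,-1,0.001,-0.002,0.14,0,0,0,-1,0.001,-0.002,0.15,0,0,0,-1,0.001,-0.002,0.156,0,0,0,-1,0.001,-0.002,0.16,0,0,0,-1,0.001,-0.002,0.16,0,0,0,-1,0.001,-0.002,0.16,0,0,0,-1,0.001,-0.002,0.16,0,0,0,-1]'
python3 -m pendant '[0,0,0,0,0,0,0.1,0,0,0,0,0,0,0.5,0,0,0,0,0,0,1,0,0,0,0,0,0,1,0,0,0,0,0,0,1,0,0,0,0,0,0,1,0,0,-0.05,0,0,0,1,0,0,-0.13,0,0,0,1,0,0,-0.21,0,0,0,1,0,0,-0.27,0,0,0,1,0,0,-0.276,0,0,0,1,0,0,-0.276,0,0,0,1]'
```

```text
time_s: 43.55
ee_pos: [0.4786, 0.3649, 0.0589]
eef_rot: [3.141, -0.0, 1.498]
force: [-0.2, -0.4, -3.3]
grip_width: 0.042
grip_force: 35.0
time_s: 44.75
ee_pos: [0.4785, 0.3649, 0.1967]
eef_rot: [3.141, -0.001, 1.498]
force: [0.1, 0.2, -1.3]
grip_width: 0.0942
grip_force: 0.0
```

```bash
python3 -m pendant '[-0.07,0.009,0,0,0,0,1,-0.15,0.02,0,0,0,0,1,-0.23,0.031,0,0,0,0,1,-0.31,0.042,0,0,0,0,1,-0.39,0.053,0,0,0,0,1,-0.47,0.063,0,0,0,0,1,-0.55,0.074,0,0,0,0,1,-0.63,0.085,0,0,0,0,1,-0.71,0.096,0,0,0,0,1,-0.79,0.107,0,0,0,0,1,-0.87,0.117,0,0,0,0,1,-0.95,0.128,0,0,0,0,1]'
python3 -m pendant '[-0.08,0.01,0,0,0,0,1,-0.16,0.021,0,0,0,0,1,-0.24,0.032,0,0,0,0,1,-0.29,0.039,0,0,0,0,1,-0.312,0.042,0,0,0,0,1,-0.312,0.042,0,0,0,0,1,-0.312,0.042,0,0,0,0,1,-0.312,0.042,0,0,0,0,1,-0.312,0.042,0,0,0,0,1,-0.312,0.042,0,0,0,0,1,-0.312,0.042,0,0,0,0,1]'
```

```text
time_s: 45.95
ee_pos: [0.5069, -0.1151, 0.1947]
eef_rot: [-3.139, -0.001, 1.498]
force: [1.1, -0.0, 0.5]
grip_width: 0.0941
grip_force: 0.0
time_s: 47.05
ee_pos: [0.5174, -0.2703, 0.1966]
eef_rot: [3.141, 0.0, 1.499]
force: [0.3, 0.4, -0.1]
grip_width: 0.0942
grip_force: 0.0
```

```bash
python3 -m pendant '[0,0.002,0.07,0,0,0,1,0,0.002,0.14,0,0,0,1,0,0.002,0.21,0,0,0,1,0,0.002,0.26,0,0,0,1,0,0.002,0.276,0,0,0,1,0,0.002,0.276,0,0,0,1,0,0.002,0.276,0,0,0,1]'
python3 -m pendant '[0,0,0,0,0,0,-1,0,0,0,0,0,0,-1,0,0,0,0,0,0,-1,0,0,0,0,0,0,-1,0,0,0,0,0,0,-1,0,0,0,0,0,0,-1,0,0,0,0,0,0,-1,0,0,0,0,0,0,-1]' 35
python3 -m pendant '[0,0,-0.02,0,0,0,-1,0,0,-0.05,0,0,0,-1,0,0,-0.1,0,0,0,-1,0,0,-0.14,0,0,0,-1,0,0,-0.164,0,0,0,-1,0,0,-0.164,0,0,0,-1]'
python3 -m pendant '[0.03,-0.004,0,0,0,0,-1,0.08,-0.012,0,0,0,0,-1,0.14,-0.021,0,0,0,0,-1,0.2,-0.03,0,0,0,0,-1,0.26,-0.039,0,0,0,0,-1,0.32,-0.048,0,0,0,0,-1,0.38,-0.057,0,0,0,0,-1,0.44,-0.066,0,0,0,0,-1,0.5,-0.075,0,0,0,0,-1,0.56,-0.084,0,0,0,0,-1,0.62,-0.093,0,0,0,0,-1,0.68,-0.102,0,0,0,0,-1]'
python3 -m pendant '[0.06,-0.009,0,0,0,0,-1,0.12,-0.018,0,0,0,0,-1,0.18,-0.027,0,0,0,0,-1,0.24,-0.036,0,0,0,0,-1,0.3,-0.045,0,0,0,0,-1,0.36,-0.054,0,0,0,0,-1,0.42,-0.063,0,0,0,0,-1,0.45,-0.067,0,0,0,0,-1,0.465,-0.069,0,0,0,0,-1,0.465,-0.069,0,0,0,0,-1,0.465,-0.069,0,0,0,0,-1,0.465,-0.069,0,0,0,0,-1]'
python3 -m pendant '[0,0,0,0,0,0,-1,0,0,0,0,0,0,-1,0,0,0,0,0,0,-1]'
```

```text
time_s: 47.75
ee_pos: [0.519, -0.2711, 0.0599]
eef_rot: [3.14, 0.001, 1.498]
force: [-0.3, 0.3, 1.1]
grip_width: 0.0942
grip_force: 0.0
time_s: 48.55
ee_pos: [0.5184, -0.2707, 0.0585]
eef_rot: [3.141, 0.0, 1.498]
force: [0.2, -1.0, -0.0]
grip_width: 0.0416
grip_force: 35.0
time_s: 49.15
ee_pos: [0.5189, -0.2711, 0.1425]
eef_rot: [3.139, 0.001, 1.498]
force: [-0.6, 0.7, -5.8]
grip_width: 0.0417
grip_force: 35.0
time_s: 50.35
ee_pos: [0.4909, 0.0738, 0.1394]
eef_rot: [-3.14, 0.0, 1.498]
force: [1.5, -0.2, -5.3]
grip_width: 0.042
grip_force: 35.0
time_s: 51.55
ee_pos: [0.4749, 0.3055, 0.1404]
eef_rot: [-3.141, 0.0, 1.497]
force: [-0.4, 0.3, -5.6]
grip_width: 0.0417
grip_force: 35.0
time_s: 51.85
ee_pos: [0.4748, 0.3062, 0.1405]
eef_rot: [3.142, -0.0, 1.498]
force: [0.5, -0.2, -6.2]
grip_width: 0.0417
grip_force: 35.0
```

```bash
python3 -m pendant '[0,-0.002,0.04,0,0,0,-1,0,-0.002,0.08,0,0,0,-1,0,-0.002,0.12,0,0,0,-1,0,-0.002,0.14,0,0,0,-1,0,-0.002,0.15,0,0,0,-1,0,-0.002,0.157,0,0,0,-1,0,-0.002,0.161,0,0,0,-1,0,-0.002,0.161,0,0,0,-1,0,-0.002,0.161,0,0,0,-1,0,-0.002,0.161,0,0,0,-1]'
python3 -m pendant '[0,0,0,0,0,0,0.1,0,0,0,0,0,0,0.5,0,0,0,0,0,0,1,0,0,0,0,0,0,1,0,0,0,0,0,0,1,0,0,0,0,0,0,1,0,0,-0.05,0,0,0,1,0,0,-0.13,0,0,0,1,0,0,-0.21,0,0,0,1,0,0,-0.27,0,0,0,1,0,0,-0.272,0,0,0,1,0,0,-0.272,0,0,0,1]'
```

```text
time_s: 52.85
ee_pos: [0.4739, 0.3066, 0.0604]
eef_rot: [3.141, -0.0, 1.498]
force: [0.0, -0.4, -2.0]
grip_width: 0.0417
grip_force: 35.0
time_s: 54.05
ee_pos: [0.4737, 0.3065, 0.196]
eef_rot: [3.141, -0.0, 1.498]
force: [0.0, -0.6, 0.5]
grip_width: 0.0938
grip_force: 0.0
```

```bash
python3 -m pendant '[-0.07,0.009,0,0,0,0,1,-0.15,0.02,0,0,0,0,1,-0.23,0.031,0,0,0,0,1,-0.31,0.042,0,0,0,0,1,-0.39,0.053,0,0,0,0,1,-0.47,0.063,0,0,0,0,1,-0.55,0.074,0,0,0,0,1,-0.63,0.085,0,0,0,0,1,-0.71,0.096,0,0,0,0,1,-0.79,0.107,0,0,0,0,1,-0.87,0.117,0,0,0,0,1,-0.95,0.128,0,0,0,0,1]'
python3 -m pendant '[-0.08,0.01,0,0,0,0,1,-0.16,0.021,0,0,0,0,1,-0.24,0.032,0,0,0,0,1,-0.29,0.039,0,0,0,0,1,-0.321,0.042,0,0,0,0,1,-0.321,0.042,0,0,0,0,1,-0.321,0.042,0,0,0,0,1,-0.321,0.042,0,0,0,0,1,-0.321,0.042,0,0,0,0,1,-0.321,0.042,0,0,0,0,1,-0.321,0.042,0,0,0,0,1]'
```

```text
time_s: 55.25
ee_pos: [0.5023, -0.1734, 0.1943]
eef_rot: [-3.139, -0.001, 1.498]
force: [-0.0, 0.1, -0.3]
grip_width: 0.0944
grip_force: 0.0
time_s: 56.35
ee_pos: [0.5124, -0.3331, 0.1961]
eef_rot: [3.141, 0.0, 1.499]
force: [-0.4, 0.2, -0.0]
grip_width: 0.0942
grip_force: 0.0
```

```bash
python3 -m pendant '[0,0.001,0.07,0,0,0,1,0,0.001,0.14,0,0,0,1,0,0.001,0.19,0,0,0,1,0,0.001,0.22,0,0,0,1,0,0.001,0.233,0,0,0,1,0,0.001,0.233,0,0,0,1,0,0.001,0.233,0,0,0,1]'
python3 -m pendant '[0,0,0,0,0,0,-1,0,0,0,0,0,0,-1,0,0,0,0,0,0,-1,0,0,0,0,0,0,-1,0,0,0,0,0,0,-1,0,0,0,0,0,0,-1,0,0,0,0,0,0,-1,0,0,0,0,0,0,-1,0,0,0,0,0,0,-1,0,0,0,0,0,0,-1]' 35
python3 -m pendant '[0,0,-0.02,0,0,0,-1,0,0,-0.05,0,0,0,-1,0,0,-0.1,0,0,0,-1,0,0,-0.14,0,0,0,-1,0,0,-0.164,0,0,0,-1,0,0,-0.164,0,0,0,-1]'
python3 -m pendant '[0.03,-0.004,0,0,0,0,-1,0.08,-0.012,0,0,0,0,-1,0.14,-0.021,0,0,0,0,-1,0.2,-0.029,0,0,0,0,-1,0.26,-0.038,0,0,0,0,-1,0.32,-0.047,0,0,0,0,-1,0.38,-0.055,0,0,0,0,-1,0.44,-0.064,0,0,0,0,-1,0.5,-0.072,0,0,0,0,-1,0.56,-0.081,0,0,0,0,-1,0.62,-0.09,0,0,0,0,-1,0.68,-0.099,0,0,0,0,-1]'
python3 -m pendant '[0.06,-0.009,0,0,0,0,-1,0.12,-0.018,0,0,0,0,-1,0.18,-0.027,0,0,0,0,-1,0.24,-0.035,0,0,0,0,-1,0.3,-0.044,0,0,0,0,-1,0.36,-0.053,0,0,0,0,-1,0.42,-0.062,0,0,0,0,-1,0.46,-0.068,0,0,0,0,-1,0.477,-0.07,0,0,0,0,-1,0.477,-0.07,0,0,0,0,-1,0.477,-0.07,0,0,0,0,-1,0.477,-0.07,0,0,0,0,-1]'
python3 -m pendant '[0,0,0,0,0,0,-1,0,0,0,0,0,0,-1,0,0,0,0,0,0,-1]'
```

```text
time_s: 57.05
ee_pos: [0.5133, -0.3339, 0.0808]
eef_rot: [3.14, 0.001, 1.498]
force: [-0.2, 0.6, -0.2]
grip_width: 0.094
grip_force: 0.0
time_s: 58.05
ee_pos: [0.5127, -0.3335, 0.0794]
eef_rot: [-3.141, -0.0, 1.498]
force: [-0.5, 0.4, -0.5]
grip_width: 0.0215
grip_force: 35.0
time_s: 58.65
ee_pos: [0.5133, -0.3339, 0.1637]
eef_rot: [3.139, 0.002, 1.498]
force: [-0.2, -0.1, -4.4]
grip_width: 0.0214
grip_force: 35.0
time_s: 59.85
ee_pos: [0.4869, 0.0109, 0.1605]
eef_rot: [-3.14, -0.0, 1.498]
force: [0.6, -0.2, -4.6]
grip_width: 0.0212
grip_force: 35.0
time_s: 61.05
ee_pos: [0.4706, 0.2487, 0.1613]
eef_rot: [-3.141, 0.0, 1.497]
force: [0.0, -0.5, -4.1]
grip_width: 0.0217
grip_force: 35.0
time_s: 61.35
ee_pos: [0.4706, 0.2493, 0.1615]
eef_rot: [3.141, -0.0, 1.498]
force: [0.7, -0.0, -4.6]
grip_width: 0.0211
grip_force: 35.0
```

```bash
python3 -m pendant '[0,0.001,0.04,0,0,0,-1,0,0.001,0.08,0,0,0,-1,0,0.001,0.12,0,0,0,-1,0,0.001,0.14,0,0,0,-1,0,0.001,0.15,0,0,0,-1,0,0.001,0.156,0,0,0,-1,0,0.001,0.161,0,0,0,-1,0,0.001,0.161,0,0,0,-1,0,0.001,0.161,0,0,0,-1,0,0.001,0.161,0,0,0,-1]'
python3 -m pendant '[0,0,0,0,0,0,0,0,0,0,0,0,0,0.5,0,0,0,0,0,0,1,0,0,0,0,0,0,1,0,0,0,0,0,0,1,0,0,0,0,0,0,1,0,0,0,0,0,0,1,0,0,-0.05,0,0,0,1,0,0,-0.13,0,0,0,1,0,0,-0.2,0,0,0,1,0,0,-0.248,0,0,0,1,0,0,-0.248,0,0,0,1]'
python3 -m pendant '[-0.027,0.066,0,0,0,-0.025,1,-0.027,0.066,0,0,0,-0.025,1,-0.027,0.066,0,0,0,-0.025,1,-0.027,0.066,0,0,0,-0.025,1,-0.027,0.066,0,0,0,-0.025,1,-0.027,0.066,0,0,0,-0.025,1]'
python3 - <<'E'
from fit import *
import pickle
w=vision.camera('wrist'); d={k:w[k] for k in('pixels','K','k1','R','t')}; d['obs']=status.get_obs(); pickle.dump(d,open('refD.pkl','wb'))
A=pickle.load(open('refA.pkl','rb')); F=pickle.load(open('fitA.pkl','rb')); print(d['obs']['ee_pos'],d['obs']['eef_rot'])
for o in('relay','motor','accumulator'):
    r=silhouettes(o,w); q,e,n=fit(o,w,r[0]['region'],F[o],.006); print(o,r[0]['score'],e,'shift mm',((q-F[o])[:2]*1e3).round(2),'dyaw',(q-F[o])[2].round(4))
cv2.imwrite('pics/wD.png',np.hstack([cv2.resize(x['pixels'][:220,225:345,::-1],None,fx=2.6,fy=2.6) for x in(A,w)]))
s=vision.camera('side'); save(s,'s5')
E
```

```text
time_s: 62.35
ee_pos: [0.4712, 0.2497, 0.0814]
eef_rot: [3.141, -0.0, 1.498]
force: [-0.1, 0.5, -1.5]
grip_width: 0.0212
grip_force: 35.0
time_s: 63.55
ee_pos: [0.4721, 0.2501, 0.2083]
eef_rot: [3.137, -0.003, 1.498]
force: [0.6, -0.3, -0.7]
grip_width: 0.094
grip_force: 0.0
time_s: 64.15
ee_pos: [0.5026, 0.234, 0.2049]
eef_rot: [-3.142, 0.0, 1.538]
force: [-0.7, 0.2, -0.5]
grip_width: 0.0941
grip_force: 0.0
[0.50268082 0.23395714 0.20497054] [ 3.14153040e+00 -4.83775081e-05  1.53766451e+00]
relay 0.84 110.4134750366211 shift mm [0.4  0.54] dyaw 0.0191
motor 0.97 60.767242431640625 shift mm [ 0.73 -0.03] dyaw 0.0
accumulator 0.93 38.99456787109375 shift mm [0.1  0.09] dyaw 0.0
```

View pics/wD.png

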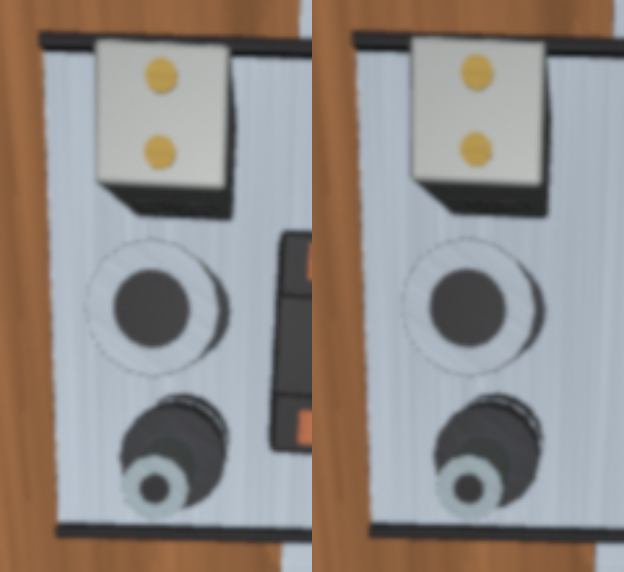

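The before and after views match to within 1 mm and about 1° of relay yaw, with all three parts upright. The robot is clear, so I'm handing in.

```bash
python3 -c "
from station import order; print(order.hand_in())"
```

```text
the job is handed in; nothing more can be done
None
```

The job is handed in at about 64 s of the 147 s allowed: the plug lies flat on the lock-out rest, centred to within about 0.2 mm, and all three parts stand upright on the carrier within 1 mm of their starting places, the relay turned by about 1°.

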